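# Draw the sagging gate bolt over its bent keeper

## Task

So that jars can be handed out of the little two-bay cupboard, first push its plain left-hand door, which stands open in the way, fully shut until its ball catch clicks home. Then take the barred gate's sagging bolt by its upright knob, lift it over the bent keeper while drawing it back clear, and with the same grip pull the sprung gate about 20 degrees open. Finish while still holding the knob, keeping the gate still and ajar with the bolt drawn back; leave the things lying around alone.

Things in the scene. Friction and masses are not known exactly. Their poses are not given: they have to be found in the camera images.
- cupboard: low plywood cupboard fixed on a board, 392 wide, 115 deep, 147 mm high, its top about 166 mm above the table. Origin: underside of the front face at the middle of the 50 mm middle post. Own x points into the cupboard (away from the robot), y to the left along the front, z up. Left bay (+y): plain door. Right bay (-y): barred gate. Front faces of posts, door and gate, when shut, lie at own x = 0.
- door (a joint): angle of the plain wooden left door (solid panel), rad: 0 shut, positive swinging out toward the robot, at most 2.2; starts at 1.3 to 2.0, so it stands out from the middle post in front of the gate. It stays where it is left, except that a spring ball catch in the cupboard's top resists from about 0.14 rad, takes roughly 5 N at the free edge to pass, and from about 0.06 rad draws it home to 0.015 or less, where it stays.
- door_hinge (a point): point on the door's vertical hinge line, in the plane of the door's outer face, 100 mm above the cupboard's underside. The line lies at own x = 0, y = 26 mm of the cupboard.
- door_push (a point): point on the door's outer face (the face toward the robot when shut, facing the gate's side when it stands open), 105 mm from the hinge line, 20 mm from the free edge, 20 mm below the door's top edge. The door is 124 x 105 x 16 mm; a 22 mm wide dark knob stands 20 mm out of this face 50 mm lower, under this point.
- gate (a joint): angle of the barred right-hand gate, rad: 0 shut, positive swinging out toward the robot. Its hinge is sprung shut (0.12 N m at 0, 0.22 N m at 0.35 rad), so it closes if let go. The bolt in the keeper lets it move less than 0.03 rad.
- gate_hinge (a point): point on the gate's vertical hinge line at its right side, in the plane of its front face, 100 mm above the cupboard's underside; own x = 0, y = -193 mm of the cupboard.
- gate_edge (a point): front top corner of the gate at its free edge, beside the middle post, 165 mm from the hinge line.
- bolt: steel barrel bolt on the front of the gate's top rail: horizontal rod 12 mm in diameter with a square nose hanging 8 mm below it at the end toward the middle post, and the upright knob. Origin: rod axis under the knob, 14 mm in front of the gate. It weighs about 0.12 kg and carries the gate with it when pulled to the front.
- bolt_knob (a point): middle of the round upright steel knob of the bolt, 16 mm in diameter, 41 mm tall (20 mm above and below this point), standing free above everything near it: about 191 mm above the table, its lower end 8 mm above the staples. With the bolt shot it is 128 mm from the gate's hinge line along the gate.
- bolt_draw (a joint): how far the bolt is drawn back along the gate, away from the middle post (to the right), m: 0 shot, 0.036 fully back. The nose is clear of the keeper from 0.026.
- bolt_lift (a joint): how far the bolt is lifted in its over-tall staples, m: 0 sagging by its weight, 0.015 at the top. Behind the keeper the nose hangs past the bent-up lip, 12 mm long along the bolt; it passes only while lifted by 9 mm or more, over the first 0.026 of the draw.
- keeper: dark steel keeper on the middle post: a 12 mm long floor bent up into a lip behind which the bolt's nose hangs, and a front cheek; open at the top. Fixed to the cupboard; its frame is the cupboard's.
- masking_tape: roll of tape, 104 mm across, 25 mm high, lying loose on the table in front of the cupboard; leave alone. Origin under its middle.
- ring_cutter_0: round sheet-metal cutter, 56 mm across, 20 mm high, loose in front of the cupboard; leave alone. Origin under its middle.
- wood_rib: half-moon wooden rib, 47 x 100 x 6 mm, lying loose in front of the cupboard; leave alone. Origin under its middle.
- water_bowl: bowl, 132 mm across, 52 mm high, loose to the left; leave alone. Origin under its middle.

How it is judged (in metres and radians):
On the way, in this order (a step that is already met when the one before it is completed fails the run):
1. the left door is shut on its catch (value of joint door below 0.03 rad and value of joint bolt_draw below 0.02 m), for 0.2 s.
2. the bolt is drawn clear of the keeper by its knob (value of joint bolt_draw above 0.026 m and contact force between the fingers and bolt above 1 N), for 0.2 s.
At the end, for the whole second after the job is handed in: The fingers still hold the bolt (contact force over 1 N); the gate is held still at 0.2 to 0.56 rad (11 to 32 degrees) open, with the bolt drawn back more than 22 mm; the left door is shut within 0.03 rad (value of joint gate between 0.2 and 0.56 rad and velocity of joint gate between -0.1 and 0.1 rad/s and contact force between the fingers and bolt above 1 N and value of joint bolt_draw above 0.022 m and value of joint door below 0.03 rad); the arm keeps its last pose, push and grip.
It fails at once if a bystander was moved by more than 3 cm (distance of any of masking_tape, ring_cutter_0, wood_rib, water_bowl from where it was at the start of the episode above 0.03 m).
It also fails if it takes over 48 s, if anything falls off the work surface, if the arm or the gripper's body presses on something with over 40 N, if the wrist force passes 120 N, or if a joint passes its speed limit or range.

## Robot

A 7-joint arm with a two-finger parallel gripper is mounted at the origin on a cart in front of the work surface, level with it; the furniture and walls round the work are solid. World frame = base frame: x ahead of the robot, y to its left, z up, the work surface at z = 0. Lengths are in mm, angles in rad, forces in N, time in s.
With the tool pointing down it reaches from about 400 to 900 mm from the base axis. Payload 5.6 kg.
Tool frame: the origin (TCP) lies midway between the tips of the shut fingers; the grasp point (between the pads) lies 19 mm behind it; z points along the fingers, y is the line along which they close (so a half turn about z gives the same grasp; the last joint's range is limited). The gripper opens to 92 mm and grips with 3 to 60 N. Pads are 20 mm wide; open, the fingers measure 128 mm over their backs; the gripper's body (75 mm by 189 mm) begins 69 mm behind the grasp point.
Start: joints at [1.097, 0.468, -0.012, 1.603, 0.006, 1.071, -0.056], TCP at [271.4, -590.636, 214.592] pointing down, gripper open.
Joint ranges: [-2.53, 2.53], [-0.31, 2.02], [-1.57, 1.55], [0.28, 2.44], [-1.29, 4.43], [0.15, 1.84], [-2.92, 2.92]. Speed limits (rad/s): [2.57, 2.57, 3.14, 3.14, 3.14, 3.14, 3.14].

## Interface

Orientations are given as a rotation vector (axis times angle).
In Python, from cell import robot, grip, kin, viewer gives the robot as it stands. Calls block until the motion is done:
- robot.movep(position, orientation): joint-space move of the TCP to a pose.
- robot.servo_line(position, feed=150, rotation=None): straight line of the TCP; rotation=None keeps the orientation; feed is the mean speed in mm/s.
- robot.goto_joints(angles): joint-space move.
- grip(opening, newtons=None): opening from 0.0 (shut) to 1.0 (fully open); newtons is the grip in N (None keeps the last); returns when the fingers have stopped.
- robot.hold(seconds).
- kin.ik(position, orientation): joint angles nearest the present ones, or None.
- robot.observe(): the state.
- viewer.read_camera(name): name is "scene" or "side" or "wrist"; returns the picture (384x512x3 uint8, red, green, blue); there is no depth.
- viewer.camera_info(name): a dict with "camera_matrix" (3x3 intrinsics, pixels), "R" (3x3) and "t" (3): a world point X has camera coordinates R X + t. Camera axes: x right, y down, z forward; pixel columns grow to the right and rows downward; lengths in mm; the calibration is good to about 2 mm. A picture is of the moment at which its call begins: read the wrist's pose just before it. camera_info takes no time and is no camera call; for the wrist camera it gives the pose at the moment of the call.
A pose or a line that the arm cannot do raises robot.IKError and nothing moves.
- robot.job_done(): hands the job in; it is judged then, once.
Trained networks look in the newest picture that a camera, given by its name, has taken for a name from the list of things; names that differ only in an ending like _2 or _b are one class to them, and where a whole thing is asked for, a point or a joint stands for the part that bears it (a point fixed in the world has none). Each returns a list of dicts, best first, with "confidence" (0 to 1); they miss things now and then, are a little off and sometimes report something else, mostly with a low value. They report only what shows in the picture. A call takes as long as a camera call.
- viewer.silhouettes(name, camera): "mask" (384x512 bool, what is visible of it).
- viewer.pinpoint(name, camera): "at" ([x, y, z] in mm, in the coordinates of the camera as it stood for that picture, good to about 4 mm: a listed point, or the origin of a listed thing).
The state is a dict: "t": time; "joints": joint angles; "joint_velocities": joint speeds; "joint_torque": joint torques, N m; "tcp_pos": TCP position; "tcp_rot": TCP orientation; "contact_force": force on the tool from outside, world axes, zero at the start; "wrist_torque": the same for the moment, N m; "grip_width": opening from 0.0 (shut) to 1.0 (fully open); "grip_force": force on a finger pad.
Only numpy, scipy, OpenCV 4.12 (cv2) and the standard library are available. Lean on these libraries where they do the work, as an engineer would, in place of code of your own. Each camera call takes 0.05 s, during which the arm holds its last target. There are 200 camera calls.

## Working session

There is one attempt and no reset: what is moved stays moved. The work goes in short steps, each a Python script; the robot and the scene stay as the last script left them, time stands still between calls to the robot, and variables do not carry over. Pictures are saved under pics/ and viewed, at most 10 in all, crops included, and the job is handed in when it is done.

```bash
mkdir -p pics; ls
cat > h.py <<'E'
import numpy as np, cv2
from scipy.spatial.transform import Rotation as Rn
from cell import robot, grip, kin, viewer
def pin(name,cam,info=None):
    i=info or viewer.camera_info(cam); out=[]
    for d in viewer.pinpoint(name,cam)[:2]:
        X=np.array(i["R"]).T@(np.array(d["at"])-np.array(i["t"])); out.append((round(d["confidence"],2),X.round(1).tolist()))
    return out
def snap(cam,fn=None):
    i=viewer.camera_info(cam); im=viewer.read_camera(cam)
    if fn: cv2.imwrite("pics/"+fn,im[:,:,::-1])
    return im,i
E
python3 - <<'E'
from h import *
a,_=snap("scene");b,_=snap("side")
cv2.imwrite("pics/a.png",cv2.resize(np.vstack([a,b]),(0,0),fx=.78,fy=.78)[:,:,::-1])
for n in ["cupboard","door_hinge","door_push","gate_hinge","gate_edge","bolt_knob","bolt","masking_tape","ring_cutter_0","wood_rib","water_bowl"]:
    print(n,pin(n,"scene"),pin(n,"side"))
o=robot.observe();print(o["t"],o["tcp_rot"],viewer.camera_info("scene"),viewer.camera_info("wrist"))
E
```

```text
pics
cupboard [(0.76, [625.9, -208.4, 15.7])] [(0.96, [624.1, -206.2, 14.5])]
door_hinge [(0.56, [619.5, -180.6, 115.8])] [(0.83, [623.2, -178.7, 113.1])]
door_push [(0.75, [518.7, -205.8, 115.0])] [(0.7, [522.3, -202.3, 116.0])]
gate_hinge [(0.68, [622.3, -399.2, 118.1])] [(0.76, [621.7, -398.5, 114.8])]
gate_edge [(0.65, [626.2, -234.9, 148.7])] [(0.77, [619.2, -233.4, 141.4])]
bolt_knob [(0.51, [609.3, -269.5, 185.1])] [(0.44, [603.8, -270.0, 184.5])]
bolt [(0.76, [606.4, -273.6, 138.8])] [(0.72, [606.8, -276.8, 133.4])]
masking_tape [(0.77, [487.9, -163.5, -1.0])] [(0.97, [485.6, -161.1, -3.9]), (0.21, [521.1, -203.6, 115.3])]
ring_cutter_0 [(0.58, [497.7, -27.1, 0.6]), (0.26, [624.9, -236.8, 147.2])] [(0.48, [497.6, -29.5, -1.1]), (0.16, [606.9, -269.3, 186.6])]
wood_rib [(0.57, [493.5, -339.1, -1.6])] [(0.46, [493.0, -333.8, -6.8])]
water_bowl [(0.8, [598.3, 267.1, -2.4]), (0.4, [605.7, -269.0, 184.1])] [(0.66, [599.0, 277.5, -4.7])]
1.2 [ 3.06896463e+00  6.71378828e-01 -6.01885656e-05] {'camera_matrix': array([[349.37467953,   0.        , 255.19053197],
       [  0.        , 349.37467953, 193.88687635],
       [  0.        ,   0.        ,   1.        ]]), 'R': array([[-0.56266718, -0.82645896,  0.01926753],
       [-0.5452267 ,  0.3534786 , -0.76011889],
       [ 0.62139641, -0.43819912, -0.6494983 ]]), 't': array([300.26731934, 430.96554308, 586.92675414])} {'camera_matrix': array([[323.76205516,   0.        , 256.5533649 ],
       [  0.        , 323.76205516, 187.08256913],
       [  0.        ,   0.        ,   1.        ]]), 'R': array([[ 4.17908089e-01, -9.08488887e-01, -8.77951948e-04],
       [-8.75003568e-01, -4.02764302e-01,  2.68606912e-01],
       [-2.44380002e-01, -1.11484790e-01, -9.63249478e-01]]), 't': array([-649.80590799,  -31.55454295,  390.09164385])}
```

View pics/a.png

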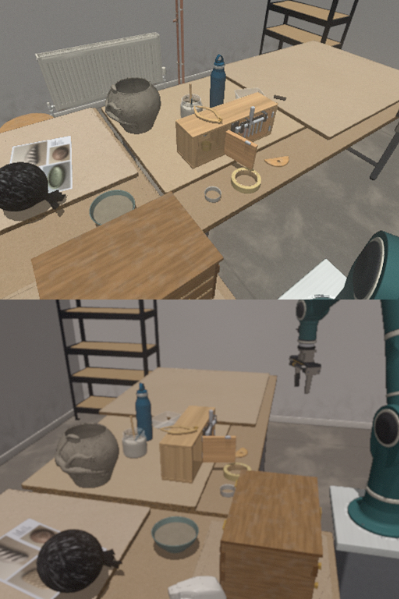

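The picture shows the cupboard ahead with its door standing open in front of the gate. The tape, cutter and rib lie in front, and a bow-shaped thing lies on the cupboard top. The network points agree with the given sizes: hinge spacing is 219 mm and the door stands at about 1.8 rad. Next is a second measurement with the wrist camera.

Run:
```python
from h import *
R=None
for rv in ([np.pi,0,0],[0,np.pi,0]):
    q=kin.ik([480,-270,340],rv); print(rv,None if q is None else np.round(q,2))
    if q is not None and R is None: R=rv
robot.movep([480,-290,340],R)
ims=[]
for k,p in enumerate([[480,-290,340],[440,-230,320]]):
    if k: robot.movep(p,R)
    im,i=snap("wrist"); ims.append(im)
    for n in ["cupboard","door_hinge","door_push","gate_hinge","gate_edge","bolt_knob","bolt"]:
        print(n,pin(n,"wrist",i))
cv2.imwrite("pics/w.png",cv2.resize(np.vstack(ims),(0,0),fx=.78,fy=.78)[:,:,::-1])
print(R,robot.observe()["t"],robot.observe()["joints"])
```

```text
[3.141592653589793, 0, 0] [ 0.54  0.2  -0.1   1.69  0.02  1.26 -1.14]
[0, 3.141592653589793, 0] [ 0.99  0.26 -0.65  1.66  0.17  1.27  1.88]
cupboard [(0.63, [624.3, -206.9, 19.8]), (0.58, [605.6, -274.5, 188.2])]
door_hinge [(0.94, [622.1, -175.9, 120.8])]
door_push [(0.79, [518.8, -205.6, 122.0])]
gate_hinge [(0.9, [619.1, -404.5, 116.9])]
gate_edge [(0.86, [622.7, -231.6, 150.9])]
bolt_knob [(0.67, [607.5, -272.1, 187.5])]
bolt [(0.69, [610.8, -273.0, 133.7])]
cupboard [(0.88, [623.9, -210.4, 22.3])]
door_hinge []
door_push [(0.63, [520.6, -207.5, 118.2])]
gate_hinge []
gate_edge []
bolt_knob []
bolt []
[3.141592653589793, 0, 0] 3.8417 [ 0.5209199   0.11490299 -0.11548066  1.83239408  0.01411279  1.19528287
 -1.17041465]
```

View pics/w.png

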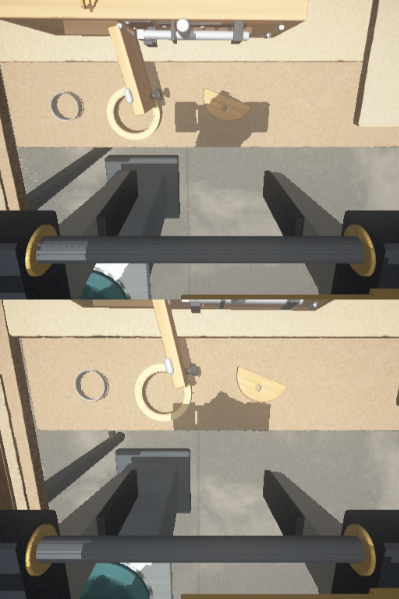

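Wrist and fixed views agree: hinge about (621.5, -179), knob about (606.5, -271, 188) and door angle 1.83. The dark door knob faces the gate, at about (158, 95) in the upper half. Now I push the door with shut fingers along its arc, above that knob.

Run:
```python
from h import *
R=[np.pi,0,0]; H=np.array([621.5,-179.]); r=92; z=109
def P(th,gap=0):
    d=np.array([-np.sin(th),np.cos(th)]); n=np.array([-np.cos(th),-np.sin(th)])
    return [*(H+r*d+n*(10*abs(n[0])+18*abs(n[1])+gap)),z]
grip(0.0,20)
p=P(1.83,25); print(p)
robot.movep([p[0],p[1],260],R); robot.servo_line(p,200)
def F(): return np.round(robot.observe()["contact_force"],1)
print("down",F())
for th in [1.8,1.6,1.4,1.2,1.0,.8,.6,.4,.28,.2,.14,.1,.06,.03,0.0,-.02,-.04,-.06,-.08]:
    robot.servo_line(P(th),120 if th>.3 else 60)
    f=F()
    if th in(1.8,1.4,1,.6) or th<.3: print(th,f)
    if np.linalg.norm(f[:2])>18 and th<.05 or np.linalg.norm(f)>30: print("stop",th,f);break
robot.hold(.3)
q=robot.observe(); print(q["tcp_pos"],F(),q["t"])
robot.servo_line([q["tcp_pos"][0]-60,q["tcp_pos"][1],z],150)
a,_=snap("scene","s2.png"); snap("side")
print(pin("door_push","scene"),pin("door_push","side"),pin("bolt_knob","scene"))
cv2.imwrite("pics/s2.png",cv2.resize(a[80:240,200:400],(0,0),fx=3,fy=3)[:,:,::-1])
```

```text
[np.float64(544.0975178300405), np.float64(-246.04043514717324), 109]
down [ 0.2 -0.5  0.7]
1.8 [-0.2  0.3  0.4]
1.4 [ 0.3 -0.5 -0.2]
1.0 [-0.4 -0.6  0.6]
0.6 [0.5 0.4 0.6]
0.28 [ 1.   0.4 -0.5]
0.2 [-0.1 -0.2 -0.4]
0.14 [-0.8 -0.2 -0.4]
0.1 [-1.9 -0.5  0.7]
0.06 [-0.4  0.2 -0.4]
0.03 [-0.4 -0.2  0.9]
0.0 [-0.8  0.7 -0.3]
-0.02 [ 0.2  0.3 -0.3]
-0.04 [-6.1 -1.2  4. ]
-0.06 [-9.6  0.6  8.2]
-0.08 [-15.1  -0.4  10.5]
[613.12888548 -86.72647471 108.89625351] [-15.    0.3  11.1] 12.425
[(0.97, [623.3, -75.4, 117.0])] [(0.97, [628.5, -72.4, 117.0])] []
```

View pics/s2.png

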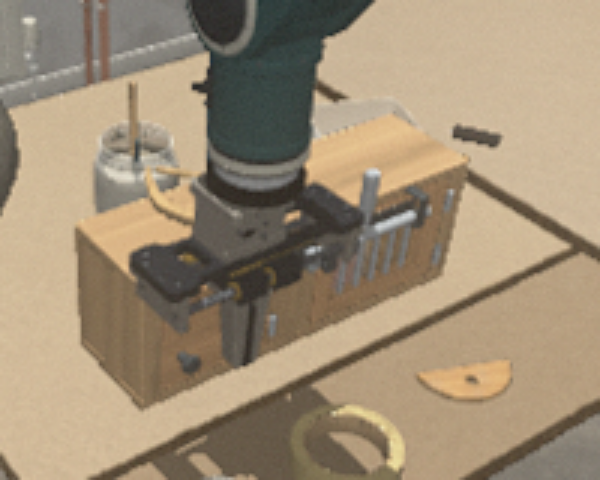

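The door is shut flush: the catch resistance peaked at about 0.1 rad, then vanished, and there was a hard stop near 0. The knob stands at about (370, 185) in the crop. Next I remeasure the knob from near with the wrist camera.

Run:
```python
from h import *
R=[np.pi,0,0]
t=robot.observe()["tcp_pos"]; robot.servo_line([t[0]-5,t[1],230],200)
robot.movep([510,-270,290],R); grip(0.55,20)
K=np.array([606.5,-271,188]); rays=[]
for k,p in enumerate([[510,-270,290],[520,-310,290],[490,-250,310]]):
    if k: robot.movep(p,R)
    robot.hold(.1)
    im,i=snap("wrist")
    u=i["camera_matrix"]@(i["R"]@K+i["t"]); u=u[:2]/u[2]
    print(u.round(),pin("bolt_knob","wrist",i),pin("gate_edge","wrist",i),pin("door_push","wrist",i))
    if k==0:
        for zz,c in((0,(255,0,0)),(20,(0,255,0)),(-20,(0,0,255))):
            v=i["camera_matrix"]@(i["R"]@(K+[0,0,zz])+i["t"]); cv2.drawMarker(im,tuple(int(a) for a in v[:2]/v[2]),c,0,8)
        cv2.imwrite("pics/w2.png",cv2.resize(im[:240],(0,0),fx=1.5,fy=1.5)[:,:,::-1])
print(robot.observe()["t"])
```

```text
[257.  68.] [(0.56, [607.3, -273.3, 188.3])] [(0.64, [622.4, -232.2, 148.9])] [(0.6, [625.4, -80.0, 120.5])]
[208.  81.] [(0.94, [609.4, -272.8, 189.2]), (0.64, [620.0, -79.1, 118.3])] [(0.84, [621.5, -233.8, 146.8])] [(0.7, [620.8, -77.8, 118.8])]
[281.  45.] [(0.85, [605.3, -274.1, 189.1]), (0.66, [626.8, -207.7, 19.8])] [] [(0.97, [621.7, -79.1, 119.7])]
17.2417
```

View pics/w2.png

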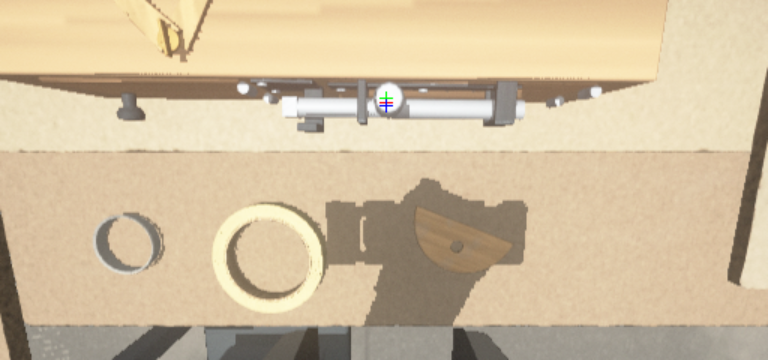

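The green/red marks project onto the knob at about (387, 100), and the refined estimate is (607, -273, 189.5). The other items are untouched. Next: grasp, lift and draw, checking the forces.

Run:
```python
from h import *
R=[np.pi,0,0]; x,y,z=607,-273,174
def S(m):
    o=robot.observe(); print(m,np.round(o["tcp_pos"],1),np.round(o["contact_force"],1),np.round(o["grip_width"],3),np.round(o["grip_force"],1),round(o["t"],1))
robot.movep([x,y,240],R); robot.servo_line([x,y,z],120); S("down")
grip(0.0,35); S("grip")
robot.servo_line([x,y,z+6],40); S("l6")
robot.servo_line([x,y,z+12],40); S("l12")
for d in (8,16,24,30,34):
    robot.servo_line([x,y-d,z+12.5],50); S(d)
    if abs(robot.observe()["contact_force"][1])>20: print("blocked"); break
snap("scene");print(pin("bolt_knob","scene"),pin("gate_edge","scene"))
a,_=snap("side"); print(pin("bolt_knob","side"))
```

```text
down [ 607.4 -273.3  175.2] [-0.   1.1  0.6] 0.546 0.0 18.6
grip [ 607.1 -272.9  174.2] [-0.   1.   0.9] 0.164 35.0 19.2
l6 [ 607.1 -272.9  180.2] [ 0.9 -0.1  0.2] 0.168 35.0 19.5
l12 [ 607.1 -273.   186.3] [ 0.6  0.5 -1.4] 0.165 35.0 19.8
8 [ 606.9 -282.2  186.5] [ 0.1 -0.6 -1.7] 0.168 35.0 20.1
16 [ 606.9 -290.1  186.5] [ 1.  -0.1 -1.1] 0.163 35.0 20.4
24 [ 606.9 -297.9  186.5] [-0.7 -1.  -1.6] 0.163 35.0 20.7
30 [ 606.8 -303.8  186.5] [-0.7 -1.5 -0.3] 0.167 35.0 21.0
34 [ 606.8 -307.6  186.4] [-0.6 -1.2 -1.1] 0.17 35.0 21.2
[(0.78, [606.7, -303.9, 198.3])] [(0.75, [626.1, -231.5, 148.9])]
[(0.64, [606.0, -304.4, 195.1])]
```

The knob is held (width about 15 mm, bolt weight about 1.2 N felt) and drawn about 34 mm without blocking. Now I swing the gate on its arc.

Run:
```python
from h import *
robot.hold(.3)
t=np.array(robot.observe()["tcp_pos"]); G=np.array([621.5,-400.5]); rel=np.array([606.8,-307.0])-G
def S(m):
    o=robot.observe(); print(m,np.round(o["tcp_pos"],1),np.round(o["contact_force"],1),np.round(o["wrist_torque"],2),np.round(o["grip_width"],3),round(o["t"],1))
for g in (.06,.12,.19,.26,.33,.38):
    c,s=np.cos(g),np.sin(g); p=G+np.array([[c,-s],[s,c]])@rel
    robot.servo_line([*p,186.5],40,rotation=(Rn.from_rotvec([0,0,g])*Rn.from_rotvec([np.pi,0,0])).as_rotvec()); S(g)
    if np.linalg.norm(robot.observe()["contact_force"][:2])>20: print("blocked"); break
robot.hold(.5); S("end")
a,_=snap("scene"); 
for n in("bolt_knob","gate_edge","door_push","masking_tape","wood_rib"): print(n,pin(n,"scene"))
b,_=snap("side"); print(pin("gate_edge","side"),pin("bolt_knob","side"))
cv2.imwrite("pics/f.png",cv2.resize(a[80:240,200:400],(0,0),fx=3,fy=3)[:,:,::-1])
```

```text
0.06 [ 601.9 -307.6  186.8] [-0.   0.6 -0.7] [ 0.07 -0.17 -0.05] 0.163 22.1
0.12 [ 596.3 -309.1  186.7] [ 1.4  0.8 -1.1] [ 0.08 -0.24 -0.03] 0.162 22.4
0.19 [ 589.9 -311.3  186.6] [ 1.4 -0.3 -0.6] [ 0.14 -0.32  0.  ] 0.167 22.7
0.26 [ 583.8 -313.8  186.6] [ 1.8  1.2 -1.9] [ 0.15 -0.38 -0.03] 0.164 23.0
0.33 [ 577.8 -316.6  186.6] [ 2.3  1.7 -1.6] [ 0.17 -0.44  0.03] 0.16 23.3
0.38 [ 573.5 -318.9  186.5] [ 1.8  2.1 -1. ] [ 0.24 -0.47  0.01] 0.165 23.6
end [ 573.3 -319.   186.5] [ 1.8  1.2 -1.5] [ 0.3  -0.58  0.02] 0.168 24.1
bolt_knob []
gate_edge [(0.96, [566.4, -245.8, 145.8])]
door_push [(0.6, [624.3, -78.1, 120.5])]
masking_tape [(0.63, [488.1, -162.9, -3.8])]
wood_rib [(0.66, [497.2, -336.0, -4.9])]
[(0.7, [559.2, -242.4, 145.3])] [(0.73, [497.1, -28.4, -1.4]), (0.57, [572.2, -315.3, 194.8])]
```

View pics/f.png

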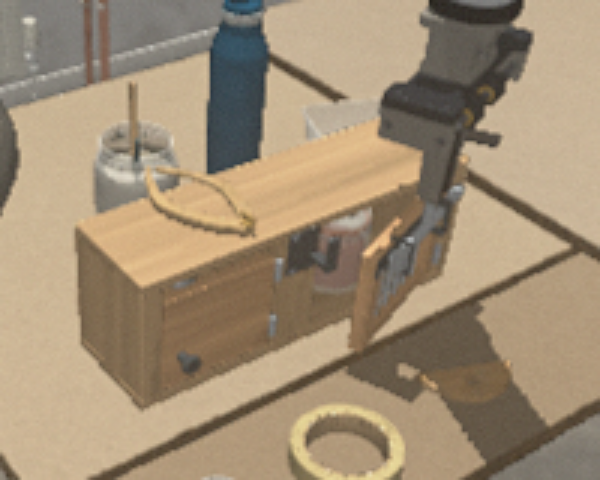

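The gate stands ajar, its edge at about (370, 290). The measured edge at x of about 563 gives roughly 0.37 rad. The door is shut, the bystanders are in place and the knob is still gripped, so I hand in.

```bash
python3 -c "
from h import *
print(robot.job_done())"
```

```text
the job is handed in; nothing more can be done
None
```

I handed the job in at about 24 s with the left door shut on its catch, the bolt drawn back about 34 mm, and the gate held still about 0.37 rad (21°) open by the knob; the interface returned no verdict.

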